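# Bring the valve stem to the top of the wheel

### The job

Turn the spoked wheel on its tilted stand, gently pushing its spokes one after another with the fingertips, until its valve stem stands at the highest point of the wheel, in line with the pointer on the stand, and leave it at rest there. Only push: do not press on the valve stem itself, do not shift or lift the stand, and leave the small parts lying round it where they are.

Things in the scene. Friction and masses are not known exactly. Their poses are not given: they have to be found in the camera images.
- stand: Grey steel wheel stand, 340 mm (x) by 336 mm (y), about 4.5 kg, loose on the bench on rubber feet. Origin: centre of its underside; z up, x from the low side of the wheel (near the robot) to the high side. The wheel's plane contains the stand's y and rises 25 degrees from horizontal towards +x. At the +x end an upright (200 mm high) bears a small arrow-like pointer, aimed from outside at the highest point of the tyre.
- fork_bar (a point): On the wheel's axis, in the fork bar over the wheel. Two straight bars (20 mm wide, 12 mm thick) run along the stand's y, over and under the wheel, 17 to 29 mm from its middle plane, to posts at y = +-157 mm; axle nut on top to 36 mm. A finger in the wheel can sweep the low half (-x) or the high half (+x) but not pass the bars: one push cannot do the whole turn.
- wheel_centre (a point): Wheel's centre, 125 mm above the stand's origin. Hub: 48 mm diameter, 32 mm thick. Rim: from 106 mm radius, 20 mm thick. Black tyre: 26 mm thick, 280 mm outer diameter.
- wheel (a joint): Turn of the wheel, rad: 0 (or a whole turn) when the valve stem is at the highest point; grows counter-clockwise seen from above (from the stand's +x to its +y); limits +-9.42. Starts between 2.5 and 3.78, stem near the lowest point. Light wheel (0.4 kg), steady friction 0.1 N m (1 to 2 N on a spoke): it stays where it is left.
- spokes: Five cast metal spokes that turn with the wheel. Origin: wheel centre; z along the axle (up), x towards the valve stem. Straight radial bars, 12 mm wide, 10 mm thick, in the wheel's middle plane, open from 24 mm (hub) to 106 mm (rim) from the axle, at 36, 108, 180, 252 and 324 degrees from the valve stem, which is midway between two of them.
- stem: Valve stem (brass, with a steel nut of 18 mm diameter at the rim and a light cap), a pin up to 14 mm thick that points from the rim towards the axle, from 106 to 82 mm from it, in the middle plane. Origin and axes as of the spokes (wheel centre, x towards the stem).
- valve_stem (a point): Point in the middle of the valve stem, 94 mm from the axle.
- top_mark (a point): Where the point valve_stem lies when the stem stands exactly at the top: 94 mm from the axle, up the slope of the wheel, in line with the pointer (fixed to the stand).
- the_piston: Loose bystander beside the stand: piston, light metal, 55 mm diameter, 54 mm tall. Origin: centre of its underside.
- the_spanner_13: Loose bystander beside the stand: spanner, 28 x 176 x 7 mm, lying flat. Origin: centre of its underside.
- the_spark_plug_0: Loose bystander beside the stand: spark plug, 21 x 77 x 23 mm, lying. Origin: centre of its underside.
- the_gudgeon_pin: Loose bystander beside the stand: gudgeon pin, steel tube 46 x 15 x 15 mm, lying. Origin: centre of its underside.

How it is judged:
On the way, in this order (a step that is already met when the one before it is completed fails the run):
1. a spoke is pushed with the fingers while the valve stem is in the lower half (contact force between the fingers and spokes above 0.2 N and x of valve_stem in the frame of stand below -0.01 m).
2. a spoke is pushed with the fingers while the valve stem is in the upper half (contact force between the fingers and spokes above 0.2 N and x of valve_stem in the frame of stand above 0.01 m).
At the end, for the whole second after the job is handed in: The valve stem is at the top of the wheel (its middle within 13 mm, about 8 degrees, of the top mark), the wheel is at rest, and the stand and the four small parts are within 20 mm of where they stood (distance between valve_stem and top_mark below 0.013 m and velocity of joint wheel between -0.05 and 0.05 rad/s and distance of each of stand, the_piston, the_spanner_13, the_spark_plug_0, the_gudgeon_pin from where it was at the start of the episode below 0.02 m); the robot touches nothing.
It fails at once if the valve stem is pressed with more than 3 N (contact force between any of the fingers, the arm and stem above 3 N).
It fails at once if a spoke is struck, jammed or squeezed roughly (over 60 N) (contact force between any of the fingers, the arm and spokes above 60 N).
It fails at once if the stand is shifted by more than 20 mm (distance of stand from where it was at the start of the episode above 0.02 m).
It fails at once if the stand is lifted or tipped (height (world z) of stand above 0.01 m or angle between stand's own z axis and vertical above 0.08 rad).
It fails at once if one of the four small parts is moved by more than 20 mm (distance of any of the_piston, the_spanner_13, the_spark_plug_0, the_gudgeon_pin from where it was at the start of the episode above 0.02 m).
It also fails if it takes over 48 s, if anything falls off the work surface, if the arm or the gripper's body presses on something with over 40 N, if the wrist force passes 120 N, or if a joint passes its speed limit or range.

### The arm

A 6-joint arm with a two-finger parallel gripper is mounted at the origin on a cart in front of the work surface, level with it; the furniture and walls round the work are solid. World frame = base frame: x ahead of the robot, y to its left, z up, the work surface at z = 0. Lengths are in m, angles in rad, forces in N, time in s.
With the tool pointing down it reaches from about 0.4 to 0.825 m from the base axis. Payload 7 kg.
Tool frame: the origin (TCP) lies at the very end of the fingers, on their centre line; the grasp point (between the pads) lies 19 mm behind it; z points along the fingers, y is the line along which they close (so a half turn about z gives the same grasp; the last joint's range is limited). The gripper opens to 88 mm and grips with 3 to 60 N. Pads are 19 mm wide; open, the fingers measure 130 mm over their backs; the gripper's body (78 mm by 193 mm) begins 47 mm behind the grasp point.
Start: joints at [0.288, 0.359, 0.012, 0, -1.224, -0.288], TCP at [0.675, -0, 0.227] pointing down, gripper open.
Joint ranges: [-3.07, 3.07], [-1.43, 2.12], [-1.02, 1.25], [-3.03, 1.67], [-3.05, -0], [-3.03, 3.03]. Speed limits (rad/s): [2.39, 2.39, 3.01, 3.14, 3.14, 3.14].

### API

Orientations are given as [roll, pitch, yaw] about the fixed x, y, z axes, in that order (R = Rz(yaw) Ry(pitch) Rx(roll)).
In Python, from station import arm gives the robot as it stands. The module is installed in compiled form; this text tells all that it offers.
- The arm moves only by the shell command python3 -m crank 'ROWS' [FORCE]. ROWS is JSON, a list of rows, each an object of numbers: "dx", "dy", "dz": the shift along the world's x, y, z in m; "twist": the turn about the world's z in degrees; "grip": the opening, from -1 (shut) to 1 (fully open). A call has exactly 5 rows; each row is the pose to reach, as a shift and turn from the pose commanded when the call began; what a row does not reach only later rows make up. A row lasts 1/12 s, in which the tool goes at most 41.7 mm and 7.16 degrees, less where a joint would pass 70% of its speed; a pose out of reach is approached as far as the arm can. A call with a gripper value outside its range is refused whole. The fingers move at their own pace and stop on an object; FORCE is the grip in N (left out, the last holds). Time passes only in rows, so rows that repeat a pose let the fingers close, or fill a call up. It gives the time, the measured TCP pose, the force, the opening and the grip force at its end, in the units of the state.
- arm.get_state(): the state, without advancing time (a new reading comes with each control period).
- arm.grab_frame(name): name is "scene" or "side" or "wrist"; returns the picture (384x512x3 uint8, red, green, blue); there is no depth.
- arm.get_calibration(name): a dict with "fx", "fy", "cx", "cy" (pixels), "k1" (the pictures are not rectified: a ray, as slopes to the right and down, at radius r is drawn at 1 + k1 r^2 times it, then the intrinsics apply), "cam_to_world" (4x4, takes a point from camera to world coordinates); the wrist camera has in their place "tool_from_camera" (4x4, takes a point from camera to tool coordinates, whose origin is the TCP and whose axes are the flange's). Camera axes: x right, y down, z forward; pixel columns grow to the right and rows downward; lengths in m; the calibration is good to about 2 mm. A picture is of the moment at which its call begins: read the wrist's pose just before it. get_calibration takes no time and is no camera call.
- arm.job_done(): hands the job in; it is judged then, once.
The state is a dict: "t": time; "q": joint angles; "qd": joint speeds; "joint_efforts": joint torques, N m; "eef_pos": TCP position; "ee_rot": TCP orientation; "force": force on the tool from outside, world axes, zero at the start; "moment": the same for the moment, N m; "width": finger opening in m; "gripper_force": force on a finger pad.
Only numpy, scipy, OpenCV 4.12 (cv2) and the standard library are available. Lean on these libraries where they do the work, as an engineer would, in place of code of your own. Each camera call takes 0.05 s, during which the arm holds its last target. There are 200 camera calls.

## Working session

There is one attempt and no reset: what is moved stays moved. The work goes in short steps, Python scripts to look and compute and a shell command to move; the robot and the scene stay as the last step left them, time stands still between calls to the robot, and variables do not carry over. Pictures are saved under pics/ and viewed, at most 13 in all, crops included, and the job is handed in when it is done.

```bash
mkdir -p pics
cat > h.py <<'E'
import numpy as np, cv2
from station import arm
def save(n,f): 
    im=arm.grab_frame(n); cv2.imwrite(f'pics/{f}.png',im[:,:,::-1]); return im
def cam(n):
    c=arm.get_calibration(n)
    if 'cam_to_world' in c: return c,np.array(c['cam_to_world'])
    from scipy.spatial.transform import Rotation as R
    s=arm.get_state(); T=np.eye(4); T[:3,:3]=R.from_euler('xyz',s['ee_rot']).as_matrix(); T[:3,3]=s['eef_pos']
    return c,T@np.array(c['tool_from_camera'])
def K(c): return np.array([[c['fx'],0,c['cx']],[0,c['fy'],c['cy']],[0,0,1.]]),np.array([c['k1'],0,0,0.])
def ray(n,uv):
    c,T=cam(n); k,d=K(c)
    p=cv2.undistortPoints(np.array(uv,float).reshape(-1,1,2),k,d).reshape(-1,2)
    v=np.c_[p,np.ones(len(p))]@T[:3,:3].T
    return T[:3,3],v
def plane(n,uv,p0,nrm=(0,0,1)):
    o,v=ray(n,uv); nrm=np.array(nrm,float)
    return o+v*(((np.array(p0)-o)@nrm)/(v@nrm))[:,None]
def proj(n,P):
    c,T=cam(n); k,d=K(c); Ti=np.linalg.inv(T)
    return cv2.projectPoints(np.array(P,float).reshape(-1,1,3),cv2.Rodrigues(Ti[:3,:3])[0],Ti[:3,3],k,d)[0].reshape(-1,2)
E
python3 - <<'E'
from h import *
a=save('scene','s0');b=save('side','d0');
cv2.imwrite('pics/two.png',cv2.resize(np.vstack([a,b])[:,:,::-1],(448,672))[:600]) if 0 else None
for n in('scene','side'):
    c,T=cam(n);print(n,c['fx'],np.round(T,3).tolist())
print(arm.get_state())
E
```

```text
scene 460.0936529974359 [[0.578, -0.357, 0.734, -0.321], [-0.816, -0.247, 0.522, -0.605], [-0.005, -0.901, -0.434, 0.684], [0.0, 0.0, 0.0, 1.0]]
side 361.18796692288794 [[-0.956, -0.151, 0.252, 0.408], [-0.293, 0.545, -0.785, 0.753], [-0.018, -0.825, -0.566, 0.611], [0.0, 0.0, 0.0, 1.0]]
{'t': 0.1, 'q': array([ 2.88151355e-01,  3.59315627e-01,  1.11566673e-02, -2.99948493e-04,
       -1.22408948e+00, -2.88098583e-01]), 'qd': array([-1.16732211e-03, -9.86790597e-04,  1.75045322e-03,  3.48835745e-05,
       -4.94739052e-04, -1.26010738e-03]), 'joint_efforts': array([-1.42273191e-03, -5.84165347e+01,  2.93752134e+01,  7.01551259e+00,
        1.01412315e-02, -6.66964229e-05]), 'eef_pos': array([6.74569479e-01, 6.25917196e-06, 2.25720376e-01]), 'ee_rot': array([ 3.14012026e+00, -1.42260540e-04, -1.57084558e+00]), 'force': array([-0.14328546,  0.76502603,  0.24793307]), 'moment': array([ 0.00322209, -0.00683558,  0.03397486]), 'gripper_force': 0.0, 'width': 0.08772068736358365}
```

View pics/s0.png

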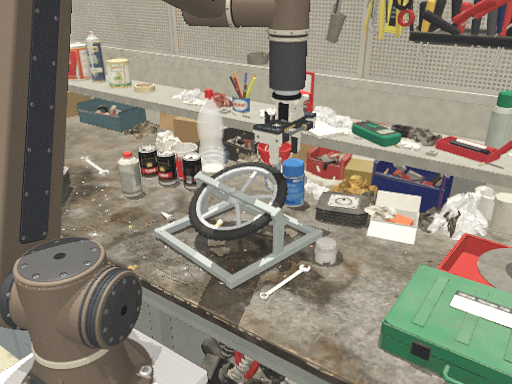

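View pics/d0.png

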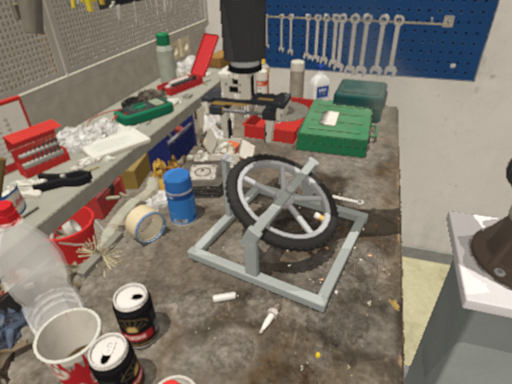

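Both views show the stand: in the scene view its base corners are near (155,232), (232,283) and (323,233). In the side view they are near (192,250), (322,305) and (367,212). I'll enlarge these areas.

Run:
```python
from h import *
a=cv2.imread('pics/s0.png')[155:295,145:345];b=cv2.imread('pics/d0.png')[145:315,180:380]
cv2.imwrite('pics/a1.png',cv2.resize(a,None,fx=4,fy=4,interpolation=cv2.INTER_CUBIC)); w=save('wrist','w0')
b=cv2.resize(b,None,fx=3.4,fy=3.4,interpolation=cv2.INTER_CUBIC);cv2.imwrite('pics/b1.png',b)
print(plane('scene',[(155,232),(232,283),(323,233)],(0,0,.02)),plane('side',[(192,250),(322,305),(367,212)],(0,0,.02)))
```

```text
[[ 0.42792513  0.26868205  0.02      ]
 [ 0.36672435 -0.05182764  0.02      ]
 [ 0.69188475 -0.12103608  0.02      ]] [[ 0.75388709  0.20059084  0.02      ]
 [ 0.43418689  0.27352488  0.02      ]
 [ 0.36605246 -0.06221679  0.02      ]]
```

View pics/a1.png

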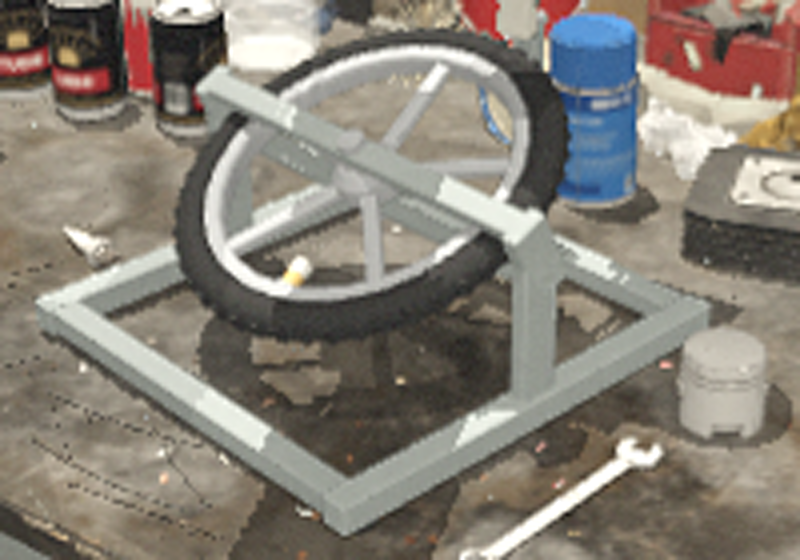

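View pics/b1.png

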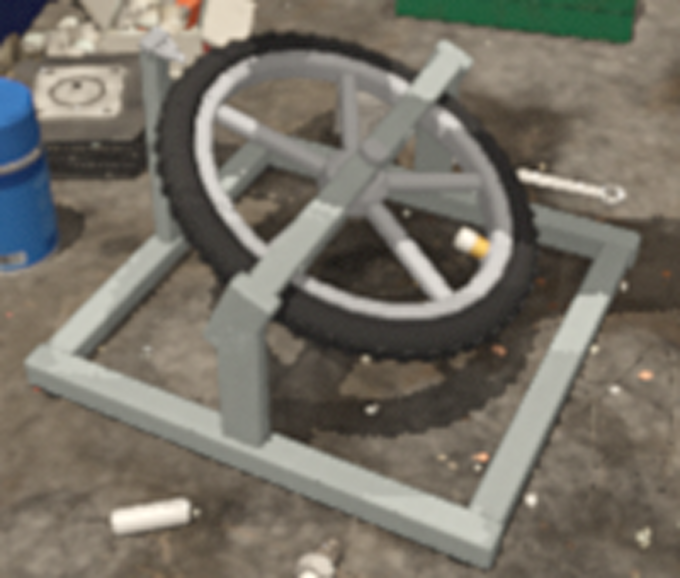

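View pics/w0.png

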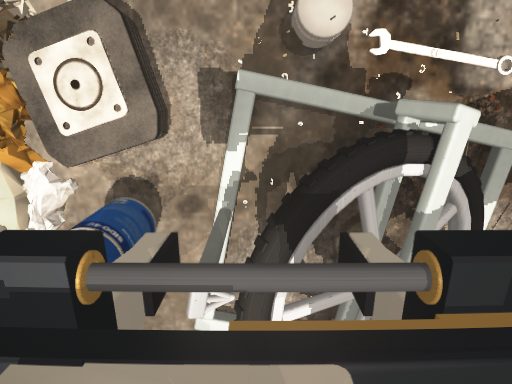

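The scene crop shows the axle nut at about (233,191) and the stem at about (219.5,222.5). The side crop shows the nut at about (285,193) and the stem at about (318,216). The low side faces the robot. The wrist view shows the +x,-y base corner and the pointer upright.

```bash
cat >> h.py <<'E'
YAW=np.deg2rad(-11.1); O=np.array([.561,.0735,0]); t=np.deg2rad(25)
Rs=np.array([[np.cos(YAW),-np.sin(YAW),0],[np.sin(YAW),np.cos(YAW),0],[0,0,1]])
W=O+[0,0,.125]; ux=Rs@[np.cos(t),0,np.sin(t)]; uy=Rs@[0,1,0]; un=np.cross(ux,uy)
def wp(r,deg,h=0): a=np.deg2rad(deg); return W+r*(np.cos(a)*ux+np.sin(a)*uy)+h*un
def wuv(n,uv,h=0):  # pixel -> (radius, angle) in wheel plane
    p=plane(n,uv,W+h*un,un)-W; x,y=p@ux,p@uy; return np.c_[np.hypot(x,y),np.rad2deg(np.arctan2(y,x))]
E
python3 - <<'E'
from h import *
print(proj('scene',[wp(0,0,.036),wp(.14,180,.013)]),proj('side',[wp(0,0,.036)]))
print(wuv('scene',[(219.5,222.5)],0),wuv('side',[(318,216)]))
# spoke outer ends
sc=[(145+u/4,155+v/4) for u,v in[(440,72),(505,167),(375,280),(222,243)]]
sd=[(180+u/3.4,145+v/3.4) for u,v in[(222,113),(348,80),(475,183),(445,292)]]
print(wuv('scene',sc).round(3),wuv('side',sd).round(3))
print(proj('scene',[O+Rs@[.17,0,.2]]),proj('side',[O+Rs@[.17,0,.2]]))
E
```

```text
[[233.79306868 189.66744312]
 [200.29930296 231.48133893]] [[291.36260207 186.58895484]]
[[ 8.79502250e-02 -1.71367002e+02]] [[ 8.95830611e-02 -1.72399345e+02]]
[[ 1.01000e-01  1.52930e+01]
 [ 9.50000e-02 -5.94790e+01]
 [ 9.60000e-02 -1.34346e+02]
 [ 1.12000e-01  1.49616e+02]] [[ 1.02000e-01  1.59190e+01]
 [ 9.60000e-02 -5.85190e+01]
 [ 9.80000e-02 -1.35586e+02]
 [ 1.03000e-01  1.54950e+02]]
[[282.02048969 156.83679476]] [[221.60532022 153.09939877]]
```

Stand origin is about (0.564, 0.078) with yaw -11°, and the stem is at about 190°. I can do all pushing with closed fingers in the high half, counter-clockwise, spoke by spoke. First I close the gripper and turn it in line with the stand.

```bash
sed -i 's/O=np.array(\[.561,.0735,0\])/O=np.array([.564,.078,0])/' h.py
python3 -m crank '[{"twist":7,"grip":-1,"dz":0.01},{"twist":14,"grip":-1,"dx":-0.015,"dy":0.01,"dz":0.01},{"twist":21,"grip":-1,"dx":-0.03,"dy":0.02,"dz":0.01},{"twist":28,"grip":-1,"dx":-0.045,"dy":0.03,"dz":0.01},{"twist":35,"grip":-1,"dx":-0.0635,"dy":0.038,"dz":0.01}]' 20
python3 -m crank '[{"twist":7,"grip":-1},{"twist":14,"grip":-1},{"twist":21,"grip":-1},{"twist":28,"grip":-1},{"twist":35,"grip":-1}]'
python3 -m crank '[{"twist":7,"grip":-1},{"twist":9,"grip":-1},{"twist":9,"grip":-1},{"twist":9,"grip":-1},{"twist":9,"grip":-1}]'
python3 - <<'E'
from h import *
im=save('wrist','w1');a=save('side','d1')
b=cv2.resize(a[100:290,180:380,::-1],None,fx=2,fy=2)
cv2.imwrite('pics/c1.png',np.hstack([cv2.resize(im[:,:,::-1],(400,300)),b[:300]]))
E
```

```text
invalid input at $[0]: expected keys dx, dy, dz, twist, grip
invalid input at $[0]: expected keys dx, dy, dz, twist, grip
invalid input at $[0]: expected keys dx, dy, dz, twist, grip
```

View pics/c1.png

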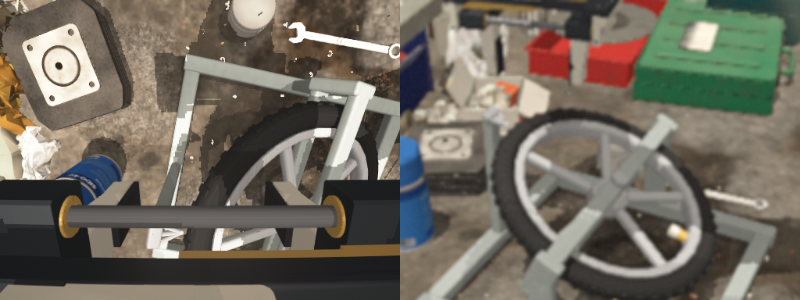

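The calls were refused because every key is required in each row. The picture shows an unmoved arm with the gripper still open.

```bash
python3 -m crank '[{"dx":0,"dy":0,"dz":0.01,"twist":7,"grip":-1},{"dx":-0.015,"dy":0.01,"dz":0.01,"twist":14,"grip":-1},{"dx":-0.03,"dy":0.02,"dz":0.01,"twist":21,"grip":-1},{"dx":-0.045,"dy":0.03,"dz":0.01,"twist":28,"grip":-1},{"dx":-0.0635,"dy":0.038,"dz":0.01,"twist":35,"grip":-1}]' 20
python3 -m crank '[{"dx":0,"dy":0,"dz":0,"twist":7,"grip":-1},{"dx":0,"dy":0,"dz":0,"twist":14,"grip":-1},{"dx":0,"dy":0,"dz":0,"twist":21,"grip":-1},{"dx":0,"dy":0,"dz":0,"twist":28,"grip":-1},{"dx":0,"dy":0,"dz":0,"twist":35,"grip":-1}]'
python3 -m crank '[{"dx":0,"dy":0,"dz":0,"twist":7,"grip":-1},{"dx":0,"dy":0,"dz":0,"twist":9,"grip":-1},{"dx":0,"dy":0,"dz":0,"twist":9,"grip":-1},{"dx":0,"dy":0,"dz":0,"twist":9,"grip":-1},{"dx":0,"dy":0,"dz":0,"twist":9,"grip":-1}]'
python3 - <<'E'
from h import *
im=save('wrist','w1');a=save('side','d1')
b=cv2.resize(a[100:290,180:380,::-1],None,fx=2,fy=2)
cv2.imwrite('pics/c2.png',np.hstack([cv2.resize(im[:,:,::-1],(400,300)),b[:300]]))
for f in (0,72,-72): pass
# current tip in stand-horizontal coordinates
s=arm.get_state();print(Rs.T@(s['eef_pos']-O),s['ee_rot'])
E
```

```text
t: 0.67
eef_pos: [0.6111, 0.0384, 0.2361]
ee_rot: [3.141, 0.0, -0.954]
force: [0.2, 0.7, 0.9]
width: 0.0597
gripper_force: 0.0
t: 1.08
eef_pos: [0.6113, 0.0381, 0.2366]
ee_rot: [-3.142, 0.0, -0.343]
force: [-0.2, 0.6, -0.1]
width: 0.0264
gripper_force: 0.0
t: 1.5
eef_pos: [0.6114, 0.038, 0.2365]
ee_rot: [3.142, 0.0, -0.194]
force: [0.3, -0.6, -1.1]
width: 0.0005
gripper_force: 0.0
[ 0.05425857 -0.0301514   0.23653731] [ 3.14156452e+00  6.07123699e-05 -1.93080879e-01]
```

View pics/c2.png

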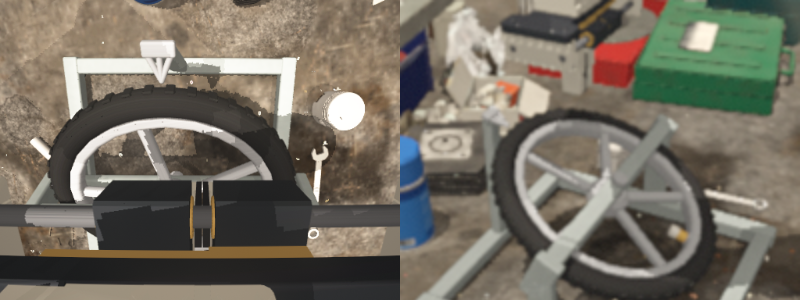

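The wrist view shows the pointer tip at about (160,82) and two spokes with rim ends at about (142,128) and (262,160), all in half-size pixels. The spokes straddle the fingers. I'll check these against the model.

Run:
```python
from h import *
uv=np.array([(142,128),(163,172),(262,160),(225,177)])*1.28
p=wuv('wrist',uv); print(p.round(3))
print(wuv('wrist',[(160*1.28,82*1.28)]).round(3))
print('pred ptr',proj('wrist',[wp(.145,0,0)])/1.28, 'rim',proj('wrist',[wp(.106,0,0.01)])/1.28)
```

```text
[[ 1.0200e-01  1.5097e+01]
 [ 4.3000e-02  1.7599e+01]
 [ 1.0900e-01 -5.7581e+01]
 [ 6.4000e-02 -5.8890e+01]]
[[0.144 1.893]]
pred ptr [[165.69416139  80.65982726]] rim [[168.62530819 127.46817661]]
```

Consistent: spokes at about 15° and -58°, pointer within 2° of the model. Next: descend, then push A.

```bash
python3 -m crank '[{"dx":0,"dy":0,"dz":-0.02,"twist":0,"grip":-1},{"dx":0,"dy":0,"dz":-0.04,"twist":0,"grip":-1},{"dx":0,"dy":0,"dz":-0.06,"twist":0,"grip":-1},{"dx":0,"dy":0,"dz":-0.08,"twist":0,"grip":-1},{"dx":0,"dy":0,"dz":-0.096,"twist":0,"grip":-1}]'
python3 -m crank '[{"dx":0.001,"dy":0.006,"dz":0,"twist":0,"grip":-1},{"dx":0.002,"dy":0.014,"dz":0,"twist":0,"grip":-1},{"dx":0.004,"dy":0.022,"dz":0,"twist":0,"grip":-1},{"dx":0.005,"dy":0.03,"dz":-0.001,"twist":0,"grip":-1},{"dx":0.006,"dy":0.038,"dz":-0.001,"twist":0,"grip":-1}]'
python3 -c "
from h import *
im=save('wrist','w2')
b=save('scene','s2')[155:295,145:345,::-1]
cv2.imwrite('pics/c3.png',np.hstack([cv2.resize(im[:,:,::-1],(400,300)),cv2.resize(b,(400,300))]))"
```

```text
t: 2.02
eef_pos: [0.611, 0.0379, 0.1391]
ee_rot: [3.141, 0.001, -0.193]
force: [0.4, 0.8, -0.1]
width: 0.0002
gripper_force: 0.0
t: 2.43
eef_pos: [0.6177, 0.0767, 0.1404]
ee_rot: [3.142, -0.001, -0.192]
force: [-0.8, -3.0, -0.5]
width: 0.0007
gripper_force: 1.2
```

View pics/c3.png

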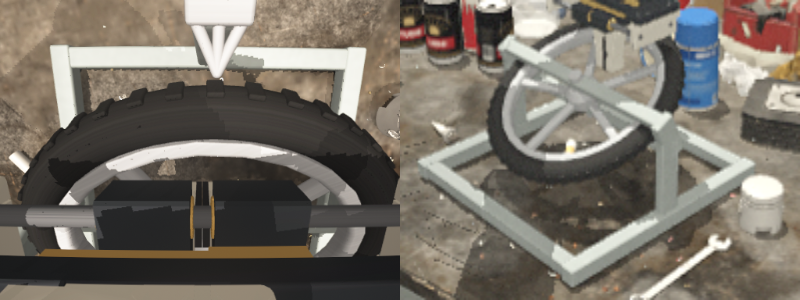

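The stem in the right panel has moved to about (570,147), so the wheel is turning counter-clockwise and the stand is still. I'll finish push A, lift, and go back for push B, then locate the stem by its brass colour.

```bash
python3 -m crank '[{"dx":0.001,"dy":0.008,"dz":0,"twist":0,"grip":-1},{"dx":0.002,"dy":0.016,"dz":0,"twist":0,"grip":-1},{"dx":0.003,"dy":0.024,"dz":-0.001,"twist":0,"grip":-1},{"dx":0.004,"dy":0.032,"dz":-0.001,"twist":0,"grip":-1},{"dx":0.004,"dy":0.037,"dz":-0.001,"twist":0,"grip":-1}]'
python3 -m crank '[{"dx":0,"dy":-0.004,"dz":0,"twist":0,"grip":-1},{"dx":0,"dy":-0.004,"dz":0.02,"twist":0,"grip":-1},{"dx":0,"dy":-0.004,"dz":0.05,"twist":0,"grip":-1},{"dx":0,"dy":-0.004,"dz":0.08,"twist":0,"grip":-1},{"dx":0,"dy":-0.004,"dz":0.08,"twist":0,"grip":-1}]'
cat >> h.py <<'E'
def stem():
    for n in('scene','side'):
        im=arm.grab_frame(n); g=cv2.cvtColor(im,cv2.COLOR_RGB2HSV)
        m=cv2.inRange(g,(12,90,110),(32,255,255)); 
        k,l,st,c=cv2.connectedComponentsWithStats(m)
        for i in range(1,k):
            r,a=wuv(n,[c[i]])[0]
            if .07<r<.112: print(n,'stem r %.3f ang %.1f area %d'%(r,a,st[i,4]),c[i].round(1))
    s=arm.get_state(); print('tip stand xyz',(Rs.T@(s['eef_pos']-O)).round(4))
E
python3 -c "
from h import *
stem()
im=save('wrist','w3')
b=save('scene','s3')[155:295,145:345,::-1]
cv2.imwrite('pics/c4.png',np.hstack([cv2.resize(im[:,:,::-1],(400,300)),cv2.resize(b,(400,300))]))"
```

```text
t: 2.95
eef_pos: [0.6219, 0.1142, 0.1386]
ee_rot: [-3.141, -0.001, -0.192]
force: [-0.2, -3.3, 0.6]
width: 0.0005
gripper_force: 0.9
t: 3.37
eef_pos: [0.6247, 0.1097, 0.2254]
ee_rot: [-3.137, -0.009, -0.191]
force: [1.0, -0.2, 0.2]
width: 0.0003
gripper_force: 0.0
scene stem r 0.090 ang -124.2 area 6 [243.8 220.3]
side stem r 0.101 ang -123.4 area 13 [315.8 193. ]
tip stand xyz [0.0511 0.042  0.2203]
```

View pics/c4.png

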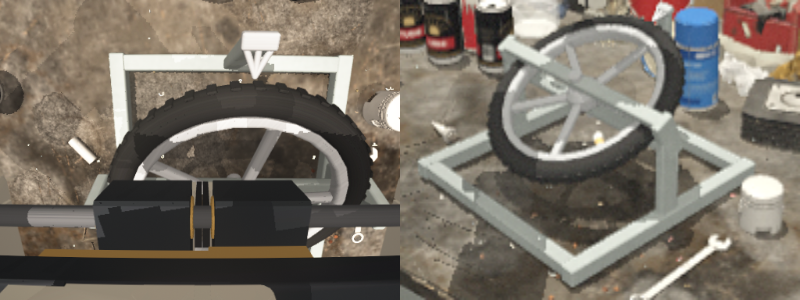

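The stem is at about 236° as planned, so the spokes are at about -16°, 56° and -88°. Next I move behind the -16° spoke, descend and push.

```bash
python3 -m crank '[{"dx":-0.006,"dy":-0.025,"dz":0,"twist":0,"grip":-1},{"dx":-0.013,"dy":-0.05,"dz":0,"twist":0,"grip":-1},{"dx":-0.019,"dy":-0.075,"dz":0,"twist":0,"grip":-1},{"dx":-0.024,"dy":-0.091,"dz":0,"twist":0,"grip":-1},{"dx":-0.024,"dy":-0.091,"dz":0,"twist":0,"grip":-1}]'
python3 -m crank '[{"dx":0,"dy":0,"dz":-0.02,"twist":0,"grip":-1},{"dx":0,"dy":0,"dz":-0.04,"twist":0,"grip":-1},{"dx":0,"dy":0,"dz":-0.06,"twist":0,"grip":-1},{"dx":0,"dy":0,"dz":-0.083,"twist":0,"grip":-1},{"dx":0,"dy":0,"dz":-0.083,"twist":0,"grip":-1}]'
python3 -m crank '[{"dx":0.001,"dy":0.007,"dz":0,"twist":0,"grip":-1},{"dx":0.003,"dy":0.015,"dz":0,"twist":0,"grip":-1},{"dx":0.004,"dy":0.022,"dz":0,"twist":0,"grip":-1},{"dx":0.006,"dy":0.03,"dz":0,"twist":0,"grip":-1},{"dx":0.008,"dy":0.038,"dz":0,"twist":0,"grip":-1}]'
python3 -c "
from h import *
stem()"
```

```text
t: 3.98
eef_pos: [0.596, 0.0154, 0.2178]
ee_rot: [3.141, 0.002, -0.194]
force: [0.6, 0.9, -0.6]
width: 0.0004
gripper_force: 0.0
t: 4.4
eef_pos: [0.5945, 0.0177, 0.1305]
ee_rot: [3.139, 0.007, -0.193]
force: [-0.7, -0.6, -0.5]
width: 0.0001
gripper_force: 0.0
t: 4.82
eef_pos: [0.6067, 0.0567, 0.1373]
ee_rot: [-3.141, -0.003, -0.191]
force: [0.9, -4.1, 3.9]
width: 0.0006
gripper_force: 2.3
scene stem r 0.109 ang 18.0 area 13 [254.1 170.1]
scene stem r 0.089 ang -102.5 area 8 [255.2 213.9]
side stem r 0.104 ang -47.1 area 20 [273.1 165.6]
side stem r 0.102 ang -97.6 area 6 [304.5 180. ]
tip stand xyz [ 0.0455 -0.0117  0.1365]
```

```bash
python3 -m crank '[{"dx":0.001,"dy":0.008,"dz":0,"twist":0,"grip":-1},{"dx":0.002,"dy":0.016,"dz":0,"twist":0,"grip":-1},{"dx":0.003,"dy":0.024,"dz":0,"twist":0,"grip":-1},{"dx":0.004,"dy":0.032,"dz":-0.001,"twist":0,"grip":-1},{"dx":0.005,"dy":0.04,"dz":-0.001,"twist":0,"grip":-1}]'
python3 -m crank '[{"dx":0,"dy":0.007,"dz":-0.001,"twist":0,"grip":-1},{"dx":0,"dy":0.014,"dz":-0.002,"twist":0,"grip":-1},{"dx":0,"dy":0.021,"dz":-0.003,"twist":0,"grip":-1},{"dx":-0.001,"dy":0.028,"dz":-0.004,"twist":0,"grip":-1},{"dx":-0.001,"dy":0.034,"dz":-0.004,"twist":0,"grip":-1}]'
python3 -m crank '[{"dx":0,"dy":-0.004,"dz":0,"twist":0,"grip":-1},{"dx":0,"dy":-0.006,"dz":0.02,"twist":0,"grip":-1},{"dx":0,"dy":-0.006,"dz":0.05,"twist":0,"grip":-1},{"dx":0,"dy":-0.006,"dz":0.085,"twist":0,"grip":-1},{"dx":0,"dy":-0.006,"dz":0.085,"twist":0,"grip":-1}]'
python3 -c "
from h import *
stem()
im=save('wrist','w4')
b=save('side','d4')[100:250,180:380,::-1]
cv2.imwrite('pics/c5.png',np.hstack([cv2.resize(im[:,:,::-1],(400,300)),cv2.resize(b,(400,300))]))"
```

```text
t: 5.33
eef_pos: [0.6105, 0.0967, 0.1344]
ee_rot: [3.142, 0.0, -0.192]
force: [-0.5, -2.3, 0.0]
width: -0.0001
gripper_force: 1.1
t: 5.75
eef_pos: [0.6093, 0.131, 0.1303]
ee_rot: [-3.141, 0.0, -0.192]
force: [1.9, -1.3, 0.5]
width: 0.0006
gripper_force: 0.8
t: 6.17
eef_pos: [0.6128, 0.1247, 0.223]
ee_rot: [-3.137, -0.009, -0.191]
force: [1.7, 0.4, 1.4]
width: 0.0006
gripper_force: 0.0
scene stem r 0.095 ang -32.8 area 15 [270.1 184.6]
side stem r 0.099 ang -33.9 area 12 [265.7 166.8]
tip stand xyz [0.0364 0.0544 0.2175]
```

View pics/c5.png

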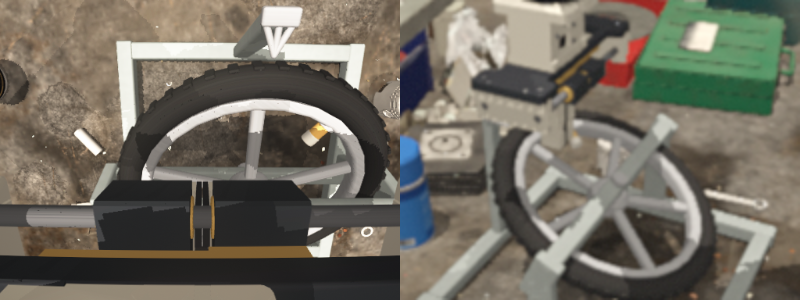

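The wrist panel shows the stem at about (315,133), the next spoke's rim end at about (257,112), and the pointer tip at about (277,55). The stem is in the upper half, about 33–35° short of the top. I'll measure the spoke, pointer and stem.

Run:
```python
from h import *
p=wuv('wrist',np.array([(315,133),(257,112),(255,165),(277,55)])*1.28)
print(p.round(3)); a=np.deg2rad(p[:,1]); print('slope xy',np.c_[p[:,0]*np.cos(a),p[:,0]*np.sin(a)].round(4))
```

```text
[[  0.088 -32.026]
 [  0.097   5.068]
 [  0.036   2.75 ]
 [  0.143   0.344]]
slope xy [[ 0.0749 -0.0468]
 [ 0.0962  0.0085]
 [ 0.0357  0.0017]
 [ 0.1432  0.0009]]
```

```bash
python3 -m crank '[{"dx":-0.004,"dy":-0.022,"dz":0,"twist":0,"grip":-1},{"dx":-0.007,"dy":-0.045,"dz":0,"twist":0,"grip":-1},{"dx":-0.01,"dy":-0.067,"dz":0,"twist":0,"grip":-1},{"dx":-0.0125,"dy":-0.0815,"dz":0,"twist":0,"grip":-1},{"dx":-0.0125,"dy":-0.0815,"dz":0,"twist":0,"grip":-1}]'
python3 -c "
from h import *
stem()"
python3 -m crank '[{"dx":0,"dy":0,"dz":-0.02,"twist":0,"grip":-1},{"dx":0,"dy":0,"dz":-0.04,"twist":0,"grip":-1},{"dx":0,"dy":0,"dz":-0.06,"twist":0,"grip":-1},{"dx":0,"dy":0,"dz":-0.082,"twist":0,"grip":-1},{"dx":0,"dy":0,"dz":-0.082,"twist":0,"grip":-1}]'
python3 -c "
from h import *
stem()"
```

```text
t: 6.78
eef_pos: [0.5959, 0.0401, 0.2146]
ee_rot: [3.141, 0.002, -0.194]
force: [0.3, -0.1, 0.5]
width: 0.0005
gripper_force: 0.0
scene stem r 0.095 ang -32.8 area 15 [270.1 184.6]
side stem r 0.099 ang -33.0 area 18 [265.1 166.9]
tip stand xyz [ 0.039  -0.029   0.2149]
t: 7.3
eef_pos: [0.5943, 0.0427, 0.1288]
ee_rot: [3.139, 0.007, -0.192]
force: [-1.1, 0.1, -1.2]
width: 0.0004
gripper_force: 0.0
scene stem r 0.103 ang 32.9 area 9 [244.8 171.8]
scene stem r 0.091 ang 8.7 area 12 [255.8 175.2]
side stem r 0.111 ang -57.0 area 19 [279.3 164.9]
tip stand xyz [ 0.0389 -0.0281  0.1331]
```

```bash
python3 -m crank '[{"dx":0.003,"dy":0.006,"dz":0.001,"twist":0,"grip":-1},{"dx":0.006,"dy":0.012,"dz":0.002,"twist":0,"grip":-1},{"dx":0.01,"dy":0.017,"dz":0.003,"twist":0,"grip":-1},{"dx":0.014,"dy":0.022,"dz":0.004,"twist":0,"grip":-1},{"dx":0.016,"dy":0.026,"dz":0.005,"twist":0,"grip":-1}]'
python3 -c "
from h import *
stem()
im=save('wrist','w5')
b=save('scene','s5')[140:260,185:345,::-1]
cv2.imwrite('pics/c6.png',np.hstack([cv2.resize(im[:,:,::-1],(400,300)),cv2.resize(b,(400,300))]))"
```

```text
t: 7.82
eef_pos: [0.6138, 0.0692, 0.1393]
ee_rot: [-3.141, -0.001, -0.192]
force: [-1.3, -3.4, -0.6]
width: 0.0002
gripper_force: 1.3
scene stem r 0.091 ang -16.2 area 1 [265. 180.]
side stem r 0.099 ang -38.9 area 18 [268.5 166.6]
tip stand xyz [0.0509 0.0015 0.1393]
```

View pics/c6.png

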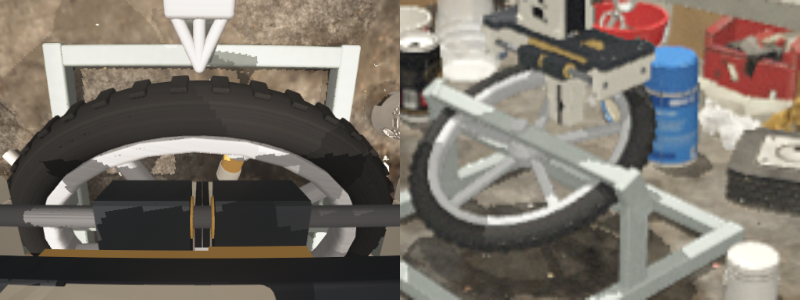

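The wrist panel shows the stem base at about (231,160) and the pointer tip at about (200,70), so the stem is a little short of the top. I'll measure the gap.

Run:
```python
from h import *
print(wuv('wrist',np.array([(232,157),(228,174),(200,70)])*1.28).round(3))
im=cv2.cvtColor(cv2.imread('pics/w5.png'),cv2.COLOR_BGR2HSV)
m=cv2.inRange(im,(12,90,110),(32,255,255));k,l,s,c=cv2.connectedComponentsWithStats(m)
for i in range(1,k):
    if s[i,4]>30: print(c[i],s[i,4],wuv('wrist',[c[i]]))
```

```text
[[ 0.095 -9.116]
 [ 0.082 -9.703]
 [ 0.143  0.988]]
[295.75821596 210.3943662 ] 426 [[ 0.08970784 -9.62670174]]
[245.19230769 277.77403846] 208 [[ 0.0385433 13.5262232]]
[271.8125     277.94711538] 208 [[ 0.03778039 -8.71951691]]
[242.33806893 323.44409366] 3801 [[1.86819863e-02 1.38535338e+02]]
```

```bash
python3 -m crank '[{"dx":0,"dy":0.002,"dz":0,"twist":0,"grip":-1},{"dx":0.001,"dy":0.005,"dz":0,"twist":0,"grip":-1},{"dx":0.001,"dy":0.007,"dz":0,"twist":0,"grip":-1},{"dx":0.002,"dy":0.009,"dz":0,"twist":0,"grip":-1},{"dx":0.002,"dy":0.01,"dz":0,"twist":0,"grip":-1}]'
cat > m.py <<'E'
from h import *
stem(); im=cv2.cvtColor(save('wrist','w6'),cv2.COLOR_RGB2HSV)
m=cv2.inRange(im,(12,90,110),(32,255,255));k,l,s,c=cv2.connectedComponentsWithStats(m)
for i in range(1,k):
    if s[i,4]>30: print(c[i],s[i,4],wuv('wrist',[c[i]]))
E
python3 m.py
```

```text
t: 8.43
eef_pos: [0.615, 0.0786, 0.1385]
ee_rot: [3.141, 0.0, -0.192]
force: [-0.7, -2.6, 0.4]
width: 0.0004
gripper_force: 1.0
side stem r 0.092 ang -34.3 area 23 [267.  168.7]
tip stand xyz [0.05   0.0106 0.1385]
[283.0653753  206.72154964] 413 [[0.09031622 0.29304366]]
[245.20289855 277.70048309] 207 [[ 0.04166041 26.59341636]]
[271.82125604 278.03864734] 207 [[0.03715833 6.07272245]]
[243.21188223 323.43822292] 3804 [[2.57621915e-02 1.23702331e+02]]
```

The stem is at 0.3° and the pointer at about 1°, so it's on target. I'll back off slightly, lift straight out and check.

```bash
python3 -m crank '[{"dx":0,"dy":-0.003,"dz":0,"twist":0,"grip":-1},{"dx":0,"dy":-0.003,"dz":0.02,"twist":0,"grip":-1},{"dx":0,"dy":-0.003,"dz":0.045,"twist":0,"grip":-1},{"dx":0,"dy":-0.003,"dz":0.08,"twist":0,"grip":-1},{"dx":0,"dy":-0.003,"dz":0.11,"twist":0,"grip":-1}]'
python3 -m crank '[{"dx":0,"dy":0,"dz":0.02,"twist":0,"grip":-1},{"dx":0,"dy":0,"dz":0.02,"twist":0,"grip":-1},{"dx":0,"dy":0,"dz":0.02,"twist":0,"grip":-1},{"dx":0,"dy":0,"dz":0.02,"twist":0,"grip":-1},{"dx":0,"dy":0,"dz":0.02,"twist":0,"grip":-1}]'
python3 m.py
```

```text
t: 9.0
eef_pos: [0.6152, 0.0755, 0.2504]
ee_rot: [-3.141, -0.001, -0.192]
force: [1.4, 1.2, 1.0]
width: 0.0005
gripper_force: 0.0
t: 9.42
eef_pos: [0.6144, 0.0754, 0.2673]
ee_rot: [3.141, 0.002, -0.192]
force: [-0.6, 0.1, 0.5]
width: 0.0
gripper_force: 0.0
scene stem r 0.097 ang -1.3 area 13 [261.4 175.3]
side stem r 0.097 ang -1.2 area 25 [250.3 173.3]
tip stand xyz [0.0501 0.0071 0.2673]
[37.4893617  76.10638298] 47 [[ 0.23067225 45.16407094]]
[490.10040706 121.0990502 ] 737 [[  0.21447826 -53.28943049]]
[504.51515152 152.86363636] 66 [[  0.22205805 -63.42278032]]
[267.48062016 159.3255814 ] 129 [[0.09182575 0.28719938]]
[465.75806452 186.37096774] 62 [[  0.19115929 -70.68373363]]
[245.19230769 277.77403846] 208 [[7.91750627e-02 1.62639229e+02]]
[271.8115942  277.81642512] 207 [[ 7.60659914e-02 -1.74045752e+02]]
[436.07042254 320.86619718] 142 [[   0.3074994  -126.63981668]]
[238.89961489 323.36688062] 3895 [[  0.18934955 169.14827662]]
```

View pics/w6.png

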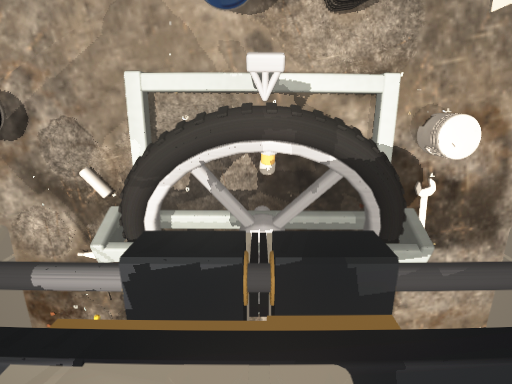

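The stem at (267,160) lines up with the pointer tip at (265,100), and the wheel is at rest with the gripper clear.

```bash
python3 -c "
from station import arm
print(arm.job_done())"
```

```text
the job is handed in; nothing more can be done
None
```

The wheel is at rest with its valve stem about 1° from the pointer (8° is allowed), the gripper is clear, the stand and small parts look unmoved in the pictures, and the job was handed in at about 9.5 s; no verdict came back.

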